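Move a latched battery pack from the tester to the charger

ROBOT

A 6-joint arm with a two-finger parallel gripper is mounted at the origin on a cart in front of the work surface, level with it; the furniture and walls round the work are solid. World frame = base frame: x ahead of the robot, y to its left, z up, the work surface at z = 0. Lengths are in m, angles in rad, forces in N, time in s.
With the tool pointing down it reaches from about 0.35 to 0.975 m from the base axis. Payload 4.9 kg.
Tool frame: the origin (TCP) lies on the centre line of the jaws, within the pads' length; the fingertips stand ahead of it and the grasp point (between the pads) is the TCP (manip.tip_extent is the z of the fingertips in the tool frame, in m); z points along the fingers, y is the line along which they close (so a half turn about z gives the same grasp; the last joint's range is limited). The gripper opens to 85 mm and grips with 20 to 120 N. Pads are 22 mm wide; open, the fingers measure 114 mm over their backs; the gripper's body (76 mm by 85 mm) begins 54 mm behind the grasp point. The pads swing forward as they close: fully open they stand 13 mm farther back than shut.
Start: joints at [-1.311, 0.053, 1.613, -0, 1.476, -0.119], TCP at [0.231, -0.581, 0.21] pointing down, gripper open.
Joint ranges: [-3.01, 3.01], [-1.01, 2.22], [0.06, 2.58], [-1.02, 4.17], [0.09, 2.62], [-3.14, 3.14]. Speed limits (rad/s): [2.57, 2.57, 3.14, 3.14, 3.14, 3.14].

INTERFACE

Orientations are given as a unit quaternion [w, x, y, z].
In Python, from plant import manip gives the robot as it stands. The module is installed in compiled form; this text tells all that it offers.
- The arm moves only by the shell command python3 -m crank FILE, which reads ROWS from the file FILE. ROWS is 1 to 5 rows, one to a line, with the numbers parted by spaces; each row has 7 numbers: the opening from 0.0 (shut) to 1.0 (fully open), then dx, dy, dz in shares of the most that a row can go, 1 being 62.5 mm, then a rotation vector rx, ry, rz in shares of 90 degrees (1.0 is 90 degrees); each row shifts and turns the commanded pose from where the row before left it, along the tool's axes as they then stand; what a row does not reach is not made up. A row lasts 1/8 s, in which the tool goes at most 0.0625 m and 0.188 rad, less where a joint would pass 70% of its speed; a pose out of reach is approached as far as the arm can. The fingers move at their own pace and stop on an object; the grip force is fixed at half the most. Time passes only in rows, so rows that do not move let the fingers close. It prints the time, the measured TCP pose, the force, the opening and the grip force at its end. Input that does not fit is refused with a message, and nothing moves.
- manip.state(): the state, without advancing time (a new reading comes with each control period).
- manip.grab_frame(name): name is "side" or "top"; returns (picture, depth): 420x560x3 uint8, red, green, blue; 420x560 float32, m along the optical axis (not along the pixel's ray), 0 where there is no reading.
- manip.camera_params(name): a dict with "intrinsics" (3x3 intrinsics, pixels), "k1" (the pictures are not rectified: a ray, as slopes to the right and down, at radius r is drawn at 1 + k1 r^2 times it, then the intrinsics apply), "xyz" and "orientation" of the camera in the world. Camera axes: x right, y down, z forward; pixel columns grow to the right and rows downward; lengths in m; the calibration is good to about 2 mm. A picture is of the moment at which its call begins. camera_params takes no time and is no camera call.
- manip.job_done(): hands the job in; it is judged then, once.
Trained networks look in the newest picture that a camera, given by its name, has taken for a name from the list of things; names that differ only in an ending like _2 or _b are one class to them, and where a whole thing is asked for, a point or a joint stands for the part that bears it (a point fixed in the world has none). Each returns a list of dicts, best first, with "conf" (0 to 1); they miss things now and then, are a little off and sometimes report something else, mostly with a low value. They report only what shows in the picture. A call takes as long as a camera call. They do not tell look-alikes from the thing itself.
- manip.look_for(camera, query): "extent" ([left, top, right, bottom] in pixels, round what is visible of it).
- manip.outline_of(camera, query): "region" (420x560 bool, what is visible of it) and "extent" ([left, top, right, bottom] in pixels, round what is visible of it).
- manip.mark_of(camera, query): "centre" ([row, column] in pixels: a listed point, or the origin of a listed thing).
The state is a dict: "time": time; "joint_pos": joint angles; "joint_vel": joint speeds; "joint_efforts": joint torques, N m; "tool_pos": TCP position; "tool_rot": TCP orientation; "contact_force": force on the tool from outside, world axes, zero at the start; "ft_torque": the same for the moment, N m; "gripper_width": opening from 0.0 (shut) to 1.0 (fully open); "grasp_force": force on a finger pad.
Only numpy, scipy, OpenCV 4.12 (cv2) and the standard library are available. Lean on these libraries where they do the work, as an engineer would, in place of code of your own. Each camera call takes 0.05 s, during which the arm holds its last target. There are 200 camera calls.

TASK

The battery pack in the tester is flat: press its sprung latch tab in, lift the pack out while the tab is pressed, and put it into the empty charger, with the tab on the side of the charger's latch lip. The charger's bay may be set at any height, so feel for its bottom: push the pack gently down against the sprung contact until it is fully home, then let the tab spring out so that the latch holds it there. Never force the pack in either bay, and leave the other things on the desk where they are.

Things in the scene. Friction and masses are not known exactly. Their poses are not given: they have to be found in the camera images.
- pack: grey upright battery pack, 50 (x) x 36 (y) x 90 (z) mm, 0.14 to 0.21 kg, latched in the tester's bay, its top 50 mm above the mouth. Origin: centre of the underside; z up. Flat back at y = -18 mm, black tab on the +y side. Grip it across y, a finger on the thumb pad and one on the back, 65 to 80 mm above the underside, so that no finger stands on a bay's rim
- thumb_pad (a point): middle of the outer face of the tab's ribbed thumb pad, 34 mm wide (x), 30 mm high, 70 mm above the pack's underside; at y = +22 mm of the pack at rest, +15 mm fully pressed. Across pad and back the pack measures 40 mm at rest and 33 mm fully pressed, when the middle of the grip is at the pack's y = -1.5 mm
- tab (a joint): inward travel of the latch tab (m): 0 sprung out, 0.007 at its stop; spring 4 N at the start, 8 N fully in. Its hook, 30 mm above the pack's underside, stands out to the pack's y = +24.5 mm at rest and catches under the lip of a bay; past 5.5 mm of travel it is clear. The hook is sloped underneath, so it would also give way if the pack were pushed hard (20 to 30 N) past the lip
- tester_seat (a point): centre of the floor of the bay in the tester, 22 mm above the desk, z up. The pack stands with its axes parallel to this point's, its origin 2 mm above it, pushed up against the lip by a sprung contact. Bay (both alike): 54 (x) x 40 (y) mm inside, walls 6 mm, 42 mm deep to the mouth; above the mouth a 45 degree lead-in flares 6 mm out and rises 6 mm
- tape_black: roll of black tape, 53 mm across, 19 mm high, a bystander lying near the tester and the charger; origin at the centre of its underside
- bit_box: beige snap case, 57 x 86 x 28 mm, a bystander at the back; origin at the centre of its underside
- driver_red: red-handled screwdriver, 143 mm long, a bystander at the right; origin at the centre of its underside
- tester: grey bench tester, fixed; origin on the desk under its bay's centre, z up, axes as tester_seat. A control panel with a green screen and white keys, 74 mm wide and 36 mm high, reaches 119 mm toward -x. In both bays the latch lip is the top 10 mm of the +y wall, over an open window: its lower edge is 32 mm above the bay floor
- charger: black charger, fixed; origin on the desk under its bay's centre, z up. Foot 100 x 90 x 14 mm, sleeve to 31 mm; in the sleeve the bay insert is clamped at a height that differs each time and is not reported: bay floor 22 to 42 mm above the desk, mouth 42 mm higher. Two clamp screws and vent slots face -x. The pack goes in with its axes parallel to the charger's, tab at +y
- charger_axis (a point): point on the bay's centre line at the desk, under the charger. A sprung contact, 11 mm to +y of the line, stands 6 mm out of the bay floor and yields downward, 4 N to start, 7 N when flush: more than the pack's weight, so an unlatched pack stands 6 mm proud. With the pack on the floor the hook is 2 mm below the lip; released, the latched pack rides up 2 mm
Mind the look-alikes: they are no part of the job. What is shaped like the pack but purple is not meant.

How it is judged:
On the way:
1. the pack is lifted out of the tester's bay with its tab pressed in (z of pack in the frame of tester_seat above 0.05 m and value of joint tab above 0.004 m), for 0.1 s.
At the end, for the whole second after the job is handed in: The pack stands upright (0.09 rad) and still in the charger's bay, underside under 46 mm above the desk, within 5 mm of the bay's centre line, square within 0.1 rad, its tab sprung out (under 1.5 mm of travel), clamped between sprung contact and latch lip (contact forces over 6 N in all) (horizontal distance between pack and charger below 0.005 m and z of pack in the frame of charger below 0.046 m and angle between the x axis of pack and the x axis of charger, either way round below 0.1 rad and angle between pack's own z axis and vertical below 0.09 rad and value of joint tab below 0.0015 m and linear speed of pack below 0.01 m/s and contact force between pack and charger above 6 N); the robot touches nothing.
It fails at once if the pack is forced against the tester with more than 35 N (contact force between pack and tester above 35 N).
It fails at once if the pack is forced against the charger with more than 35 N (contact force between pack and charger above 35 N).
It fails at once if a bystander is shifted by more than 30 mm (distance of any of tape_black, bit_box, driver_red from where it was at the start of the episode above 0.03 m).
It also fails if it takes over 69 s, if anything falls off the work surface, if the arm or the gripper's body presses on something with over 40 N, if the wrist force passes 120 N, or if a joint passes its speed limit or range.

## Working session

There is one attempt and no reset: what is moved stays moved. The work goes in short steps, Python scripts to look and compute and a shell command to move; the robot and the scene stay as the last step left them, time stands still between calls to the robot, and variables do not carry over. Pictures are saved under pics/ and viewed, at most 10 in all, crops included, and the job is handed in when it is done.

```bash
mkdir -p pics
cat > h.py <<'E'
import numpy as np,cv2
from scipy.spatial.transform import Rotation as R
from plant import manip
def q2R(q): return R.from_quat([q[1],q[2],q[3],q[0]]).as_matrix()
def world(cam,uv,d):
    p=manip.camera_params(cam);K=np.array(p["intrinsics"]);k=p["k1"]
    uv=np.atleast_2d(uv).astype(float);s=np.c_[(uv[:,0]-K[0,2])/K[0,0],(uv[:,1]-K[1,2])/K[1,1]]
    u=s.copy()
    for _ in range(20): u=s/(1+k*(u**2).sum(1,keepdims=True))
    return (np.c_[u,np.ones(len(u))]*np.reshape(d,(-1,1)))@q2R(p["orientation"]).T+np.array(p["xyz"])
def cloud(cam,depth):
    v,u=np.mgrid[:420,:560]
    return world(cam,np.c_[u.ravel(),v.ravel()],depth.ravel()).reshape(420,560,3)
E
cat > look.py <<'E'
from h import *
for c in("top","side"):
    im,d=manip.grab_frame(c);np.savez(c+".npz",im=im,d=d)
    cv2.imwrite(f"pics/{c}0.png",im[:,:,::-1])
    P=cloud(c,d);print(c,manip.camera_params(c))
    for n in("pack","thumb_pad","tester","charger","tape_black","bit_box","driver_red"):
        for r in manip.look_for(c,n)[:3]:
            print(n,round(r["conf"],2),np.round(r["extent"]))
    for n in("pack","thumb_pad","tester_seat","tester","charger_axis","charger","tape_black","bit_box","driver_red"):
        for r in manip.mark_of(c,n)[:2]:
            y,x=map(int,r["centre"]);print("mark",n,round(r["conf"],2),y,x,P[y,x].round(3))
print(manip.state(),manip.tip_extent)
E
python3 look.py
```

```text
top {'intrinsics': array([[475.93958976,   0.        , 271.15706934],
       [  0.        , 475.93958976, 210.03084487],
       [  0.        ,   0.        ,   1.        ]]), 'k1': 0.02875214857763846, 'xyz': array([ 0.37141817, -0.05137909,  1.19184492]), 'orientation': array([ 0.05696799, -0.69708965,  0.71302071, -0.04921521])}
pack 0.74 [112. 223. 140. 249.]
pack 0.69 [226. 253. 251. 277.]
pack 0.62 [171. 214. 194. 241.]
thumb_pad 0.56 [172. 220. 176. 230.]
thumb_pad 0.52 [241. 254. 248. 265.]
tester 0.93 [174. 212. 211. 284.]
charger 0.66 [340. 224. 382. 269.]
tape_black 0.52 [252. 216. 276. 238.]
tape_black 0.31 [172. 213. 209. 281.]
bit_box 0.56 [152. 152. 193. 184.]
driver_red 0.51 [380. 234. 421. 240.]
mark pack 0.94 225 185 [0.505 0.157 0.11 ]
mark pack 0.65 239 131 [0.481 0.294 0.064]
mark thumb_pad 0.53 239 111 [ 0.488  0.364 -0.002]
mark thumb_pad 0.53 258 245 [0.428 0.022 0.081]
mark tester_seat 0.95 230 186 [0.493 0.154 0.115]
mark tester 0.85 230 190 [0.495 0.148 0.096]
mark charger_axis 0.6 242 358 [ 0.464 -0.251  0.026]
mark tape_black 0.76 224 260 [ 0.517 -0.011  0.
[... 1405 characters left out ...]
': array([-1.31097561e+00,  5.27003833e-02,  1.61292737e+00, -7.60520264e-06,
        1.47600560e+00, -1.19003022e-01]), 'joint_vel': array([ 0.00159669,  0.00051882,  0.00167037,  0.0003918 , -0.00017328,
       -0.00115342]), 'joint_efforts': array([ 3.20397839e-04, -3.93666172e+01, -3.70454049e+01, -1.10160581e-04,
        4.00342478e-04,  1.27948289e-05]), 'tool_pos': array([ 0.23113032, -0.58065675,  0.21038697]), 'tool_rot': array([-2.00298663e-05,  9.82115071e-01,  1.88281669e-01, -5.20754053e-06]), 'contact_force': array([-0.29262065, -0.5727926 , -0.05641765]), 'ft_torque': array([-0.03453283,  0.01389083, -0.00274261]), 'grasp_force': 0.0, 'gripper_width': 0.9981568875519432} 0.019
```

```bash
cat > v.py <<'E'
from h import *
t=np.load("top.npz");s=np.load("side.npz")
a=cv2.resize(t["im"][140:290,100:440],None,fx=2.35,fy=2.35,interpolation=cv2.INTER_CUBIC)[:,:800]
b=cv2.resize(s["im"][165:330,180:360],None,fx=3.6,fy=3.6,interpolation=cv2.INTER_CUBIC)
cv2.imwrite("pics/top_c.png",a[:,:,::-1]);cv2.imwrite("pics/side_c.png",b[:,:,::-1])
P=cloud("top",t["d"])
# fit yaw of tester & charger by height-band
for n,(c0,r0,c1,r1),zs in(("pack",(165,205,215,250),(.10,.13)),("panel",(165,205,220,292),(.025,.045)),("foot",(325,215,395,280),(.008,.02)),("sleeve",(325,215,395,280),(.026,.037)),("ins",(325,215,395,280),(.055,.1))):
    Q=P[r0:r1,c0:c1].reshape(-1,3);Q=Q[(Q[:,2]>zs[0])&(Q[:,2]<zs[1])]
    if len(Q)<5: print(n,len(Q));continue
    (cx,w,an)=cv2.minAreaRect((Q[:,:2]*1000).astype(np.float32));print(n,len(Q),cx,w,an,np.percentile(Q[:,2],[5,50,95]).round(4))
Q=P[300:360,150:450,2];print("desk z",np.median(Q),Q.std())
E
python3 v.py
```

```text
pack 369 (505.2731018066406, 167.81570434570312) (50.365509033203125, 40.102298736572266) 3.312039852142334 [0.1065 0.1127 0.1163]
panel 1152 (460.307861328125, 163.87017822265625) (155.09658813476562, 75.22673797607422) 3.7037267684936523 [0.0312 0.0362 0.0406]
foot 671 (453.3046875, -274.0397033691406) (122.54427337646484, 110.71765899658203) 74.18975830078125 [0.0095 0.0135 0.019 ]
sleeve 213 (453.8133544921875, -257.7152099609375) (65.6039810180664, 81.98766326904297) 75.39060974121094 [0.0264 0.0302 0.0356]
ins 343 (456.625244140625, -258.80755615234375) (56.62416458129883, 69.98255157470703) 75.69801330566406 [0.0624 0.0679 0.0724]
desk z -0.0026273015158676527 0.3439893684932292
```

View pics/top_c.png

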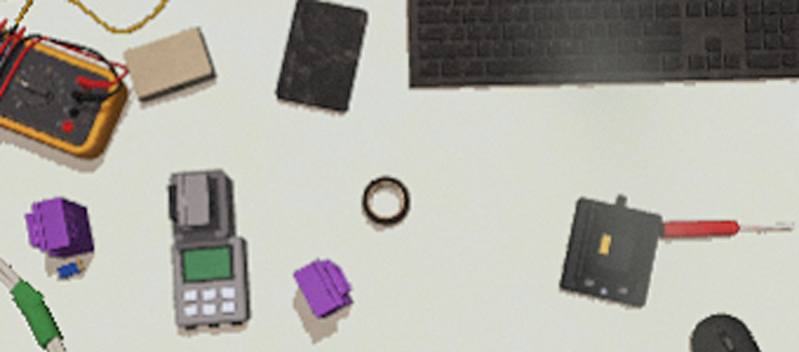

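View pics/side_c.png

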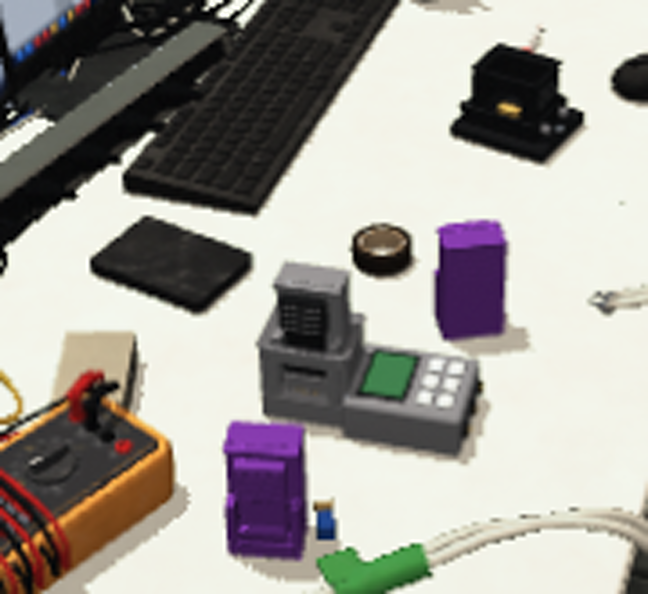

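The pack (grey, top crop about (200,200)) sits in the tester, with its tab on the left (+y). The charger is at about (612,250), yawed clockwise and empty, with the amber contact visible. Two purple look-alikes stand beside the tester. Next is one refinement using averaged depth from both cameras.

```bash
cat > fit.py <<'E'
from h import *
def fit(c,cx,cy,r,z0,z1,D):
    P=cloud(c,D);Q=P[(D>0)&(abs(P[...,0]-cx)<r)&(abs(P[...,1]-cy)<r)&(P[...,2]>z0)&(P[...,2]<z1)]
    best=None
    for a in np.radians(np.arange(-25,15,.25)):
        q=Q[:,:2]@np.array([[np.cos(a),-np.sin(a)],[np.sin(a),np.cos(a)]])
        lo,hi=np.percentile(q,[1.5,98.5],axis=0);A=np.prod(hi-lo)
        if best is None or A<best[0]:best=(A,a,lo,hi)
    _,a,lo,hi=best;m=(lo+hi)/2;w=np.array([[np.cos(a),-np.sin(a)],[np.sin(a),np.cos(a)]])@m
    return len(Q),np.degrees(a).round(2),(w*1000).round(1),((hi-lo)*1000).round(1),(np.percentile(Q[:,2],[5,50,90,97])*1000).round(1)
if __name__=="__main__":
  for c in("top","side"):
    S=np.stack([manip.grab_frame(c)[1] for _ in range(6)]);D=np.median(S,0)
    print(c,"noise",np.median(S.std(0)))
    print("pack",fit(c,.505,.166,.045,.102,.125,D));print("tester",fit(c,.46,.166,.1,.027,.044,D))
    print("ins",fit(c,.457,-.259,.055,.052,.1,D));print("foot",fit(c,.455,-.26,.075,.006,.024,D))
    P=cloud(c,D);print("desk",np.median(P[(D>0)&(abs(P[...,0]-.43)<.04)&(abs(P[...,1]+.1)<.06)][:,2]))
E
python3 fit.py
```

```text
top noise 0.0018744769
pack (369, np.float64(3.5), array([504.7, 167.5]), array([48.8, 38.7]), array([107.6, 113.2, 114.6, 115.1]))
tester (1140, np.float64(4.75), array([443.9, 162.5]), array([111.9,  71.9]), array([33.3, 36.4, 38.6, 39.4]))
ins (356, np.float64(-14.5), array([ 456.6, -258.7]), array([68.8, 54.9]), array([58. , 67.8, 70. , 71. ]))
foot (911, np.float64(-19.75), array([ 451.2, -265.8]), array([102.7, 107. ]), array([10.3, 14. , 22.9, 23.5]))
desk -0.0005451987798917868
side noise 0.002278624
pack (230, np.float64(3.0), array([501. , 171.2]), array([47.9, 40. ]), array([103.4, 113.4, 114.7, 115. ]))
tester (828, np.float64(1.25), array([455.3, 135.9]), array([142.2, 132.6]), array([29.5, 36.2, 38.8, 41.2]))
ins (246, np.float64(-17.75), array([ 452. , -256.1]), array([67.4, 54.7]), array([53. , 63.6, 70.3, 71. ]))
foot (299, np.float64(-13.5), array([ 448.8, -251.8]), array([98.5, 83.6]), array([ 7.3, 14.5, 23.1, 23.7]))
desk 0.00030595970536512196
```

Careful with the scale: shifts go in shares of 62.5 mm and turns go in shares of 90 degrees. That gives: -0.06 m is -0.96, -0.05 m is -0.8, 0.08 rad / 1.5708 = 0.0509.

```bash
echo '0.8 0 0 -0.8 0 0 0.0509
0.8 0 0 -0.8 0 0 0.0509
0.8 0 -0.96 0 0 0 0.0509
0.8 0 -0.96 0 0 0 0.0509
0.8 0 -0.96 0 0 0 0' > path.dat && python3 -m crank path.dat
```

```text
time: 2.92
tool_pos: [0.2059, -0.4012, 0.3106]
tool_rot: [0.0, 1.0, 0.029, 0.0]
contact_force: [-0.2, 0.5, 1.3]
gripper_width: 0.8
grasp_force: 0.0
```

Converted, -0.05 m is -0.8, -0.03 m is -0.48.

```bash
echo '0.8 0.8 -0.48 0 0 0 0
0.8 0.8 -0.48 0 0 0 0
0.8 0.8 -0.48 0 0 0 0
0.8 0.8 -0.48 0 0 0 0
0.8 0.48 -0.8 0 0 0 0' > path.dat && python3 -m crank path.dat; echo '0.8 0.32 -0.88 0 0 0 0
0.8 0.32 -0.88 0 0 0 0
0.8 0.32 -0.88 0 0 0 0
0.8 0.32 -0.88 0 0 0 0
0.8 0.32 -0.88 0 0 0 0' > path.dat && python3 -m crank path.dat; echo '0.75 0 -0.8 0 0 0 0
0.75 0 -0.64 0 0 0 0
0.75 0 0 0.32 0 0 0
0.75 0 0 0 0 0 0' > path.dat && python3 -m crank path.dat
```

```text
time: 3.55
tool_pos: [0.4274, -0.2183, 0.3101]
tool_rot: [-0.0, 1.0, 0.029, -0.0]
contact_force: [0.8, 0.0, 0.3]
gripper_width: 0.798
grasp_force: 0.0
time: 4.18
tool_pos: [0.5098, 0.0628, 0.3108]
tool_rot: [0.0, 1.0, 0.029, 0.001]
contact_force: [-0.2, -0.7, -0.2]
gripper_width: 0.804
grasp_force: 0.0
time: 4.68
tool_pos: [0.5031, 0.1501, 0.2877]
tool_rot: [0.001, 1.0, 0.029, -0.002]
contact_force: [-0.3, 0.2, 0.2]
gripper_width: 0.749
grasp_force: 0.0
```

Converted, 0.06 m is 0.96, -0.0155 m is -0.248.

```bash
echo '0.75 0 -0.248 0.48 0 0 0
0.75 0 0 0.96 0 0 0
0.75 0 0 0.96 0 0 0
0.75 0 0 0.32 0 0 0
0.75 0 0 0 0 0 0' > path.dat && python3 -m crank path.dat; echo '0.75 0 0 0.312 0 0 0
0.6 0 0 0 0 0 0
0.55 0 0 0 0 0 0' > path.dat && python3 -m crank path.dat; echo '0.52 0 0 0 0 0 0
0.49 0 0 0 0 0 0' > path.dat && python3 -m crank path.dat
```

```text
time: 5.3
tool_pos: [0.503, 0.1652, 0.1198]
tool_rot: [0.0, 1.0, 0.029, -0.001]
contact_force: [-0.2, 0.4, 0.3]
gripper_width: 0.749
grasp_force: 0.0
time: 5.68
tool_pos: [0.504, 0.1663, 0.1019]
tool_rot: [-0.0, 1.0, 0.029, 0.001]
contact_force: [-0.4, 0.3, -0.5]
gripper_width: 0.549
grasp_force: 0.0
time: 5.92
tool_pos: [0.5037, 0.1663, 0.1015]
tool_rot: [-0.0, 1.0, 0.029, 0.0]
contact_force: [-0.2, 0.7, 0.5]
gripper_width: 0.488
grasp_force: 0.0
```

Converted, 0.003 m is 0.048.

```bash
echo '0.48 0 0 0.048 0 0 0
0.46 0 0 0 0 0 0' > path.dat && python3 -m crank path.dat; echo '0.44 0 0 0 0 0 0
0.44 0 0 0 0 0 0' > path.dat && python3 -m crank path.dat;  echo '0.42 0 0 0 0 0 0
0.42 0 0 0 0 0 0' > path.dat && python3 -m crank path.dat
```

```text
time: 6.18
tool_pos: [0.503, 0.1661, 0.0975]
tool_rot: [0.0, 1.0, 0.029, -0.0]
contact_force: [-0.8, 1.2, -0.2]
gripper_width: 0.459
grasp_force: 0.0
time: 6.42
tool_pos: [0.5033, 0.1662, 0.0979]
tool_rot: [0.0, 1.0, 0.029, -0.0]
contact_force: [0.2, 0.7, -0.2]
gripper_width: 0.441
grasp_force: 0.0
time: 6.68
tool_pos: [0.5034, 0.1662, 0.0979]
tool_rot: [-0.0, 1.0, 0.029, 0.0]
contact_force: [0.5, -0.0, 0.3]
gripper_width: 0.423
grasp_force: 0.0
```

```bash
echo '0.40 0 0 0 0 0 0
0.40 0 0 0 0 0 0' > path.dat && python3 -m crank path.dat; echo '0.385 0 0 0 0 0 0
0.385 0 0 0 0 0 0' > path.dat && python3 -m crank path.dat;python3 - <<'E'
from h import *
im,d=manip.grab_frame("side")
cv2.imwrite("pics/g1.png",cv2.resize(im[190:300,210:340],None,fx=5,fy=5,interpolation=cv2.INTER_CUBIC)[:,:,::-1])
E
```

```text
time: 6.92
tool_pos: [0.5034, 0.1661, 0.0979]
tool_rot: [0.0, 1.0, 0.029, 0.0]
contact_force: [-0.8, -0.3, -0.1]
gripper_width: 0.4
grasp_force: 0.0
time: 7.18
tool_pos: [0.5034, 0.1661, 0.0979]
tool_rot: [-0.0, 1.0, 0.029, 0.0]
contact_force: [0.1, -0.0, 0.0]
gripper_width: 0.384
grasp_force: 0.0
```

View pics/g1.png

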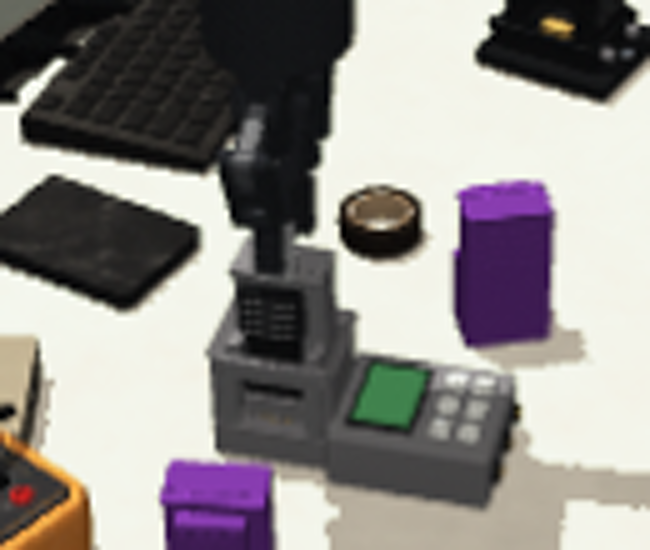

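The picture shows the near fingertip ending at about (270,270) in the crop, just above the ribbed thumb pad at (272,310), so it looks too high. I'll check this with projections and depth.

```bash
cat > pj.py <<'E'
from h import *
def proj(c,X):
    p=manip.camera_params(c);K=p["intrinsics"];v=(np.atleast_2d(X)-p["xyz"])@q2R(p["orientation"])
    s=v[:,:2]/v[:,2:];s=s*(1+p["k1"]*(s**2).sum(1,keepdims=True));return (s@np.diag([K[0,0],K[1,1]])+[K[0,2],K[1,2]]).round(1)
if __name__=="__main__":
    print(manip.state()["tool_pos"])
    print(proj("side",[[.503,.186,.079],[.503,.186,.094],[.503,.186,.11],[.503,.168,.114],[.503,.145,.079]]))
    im,d=manip.grab_frame("side");P=cloud("side",d)
    for v in range(228,264,2): print(v,[tuple((P[v,u]*1000).round().astype(int)) for u in(260,264,268)],im[v,264])
E
python3 pj.py
```

```text
[0.50334974 0.16615357 0.09790822]
[[263.6 257.1]
 [263.5 252.4]
 [263.3 247.4]
 [265.6 242.1]
 [268.9 247.9]]
228 [(np.int64(494), np.int64(225), np.int64(198)), (np.int64(485), np.int64(224), np.int64(199)), (np.int64(486), np.int64(194), np.int64(179))] [14 15 17]
230 [(np.int64(494), np.int64(225), np.int64(192)), (np.int64(485), np.int64(225), np.int64(194)), (np.int64(486), np.int64(193), np.int64(172))] [15 15 17]
232 [(np.int64(500), np.int64(212), np.int64(176)), (np.int64(487), np.int64(220), np.int64(184)), (np.int64(487), np.int64(193), np.int64(166))] [15 17 19]
234 [(np.int64(498), np.int64(218), np.int64(175)), (np.int64(488), np.int64(216), np.int64(176)), (np.int64(487), np.int64(192), np.int64(160))] [16 17 18]
236 [(np.int64(510), np.int64(188), np.int64(145)), (np.int64(489), np.int64(215), np.int64(168)), (np.int64(490), np.int64(185), np.int64(148))] [16 18 19]
238 [(np.int64(510), np.int64(189), np.int64(140)), (np.int64(497), np.int64(194), np.int64(146)), (np.int64(488), np.int64(190), np.int64(146))] [19 20 22]
240 [(np.int64(509), np.int64(191), np.int64(13
[... 1120 characters left out ...]
.int64(189), np.int64(92)), (np.int64(490), np.int64(188), np.int64(94))] [29 30 30]
256 [(np.int64(511), np.int64(191), np.int64(84)), (np.int64(501), np.int64(189), np.int64(85)), (np.int64(490), np.int64(189), np.int64(88))] [30 30 30]
258 [(np.int64(514), np.int64(184), np.int64(72)), (np.int64(502), np.int64(185), np.int64(75)), (np.int64(490), np.int64(188), np.int64(80))] [12 11 12]
260 [(np.int64(514), np.int64(185), np.int64(66)), (np.int64(502), np.int64(188), np.int64(71)), (np.int64(492), np.int64(183), np.int64(70))] [11 12 12]
262 [(np.int64(510), np.int64(194), np.int64(67)), (np.int64(499), np.int64(195), np.int64(70)), (np.int64(492), np.int64(183), np.int64(63))] [79 78 78]
```

```bash
cat > gr.py <<'E'
from h import *
for c in("side","top"):
    im,_=manip.grab_frame(c);D=np.median(np.stack([manip.grab_frame(c)[1] for _ in range(4)]),0)
    d0=np.load(c+".npz")["d"]
    P=cloud(c,D);m=(D>0)&(d0>0)&(d0-D>.02)&(abs(P[...,0]-.5)<.12)&(abs(P[...,1]-.166)<.12)
    Q=P[m]
    for z in np.arange(.05,.4,.015):
        q=Q[(Q[:,2]>z)&(Q[:,2]<z+.015)]
        if len(q)>2: print(c,round(z,3),len(q),np.percentile(q[:,:2],[3,97],axis=0).T.round(3).tolist())
    if c=="side":
        m2=(d0-D>.012)&(D>0);print([ (v,np.where(m2[v,245:290])[0][[0,-1]]+245) for v in range(236,262,2) if m2[v,245:290].any()])
print(manip.state()["tool_pos"],manip.state()["joint_pos"].round(3))
E
python3 gr.py
```

```text
side 0.11 5 [[0.492, 0.497], [0.15, 0.188]]
side 0.125 61 [[0.488, 0.509], [0.147, 0.198]]
side 0.14 68 [[0.488, 0.509], [0.146, 0.198]]
side 0.155 40 [[0.485, 0.506], [0.13, 0.215]]
side 0.17 73 [[0.485, 0.507], [0.119, 0.221]]
side 0.185 103 [[0.482, 0.506], [0.117, 0.226]]
side 0.2 104 [[0.482, 0.515], [0.145, 0.233]]
side 0.215 166 [[0.48, 0.517], [0.158, 0.233]]
side 0.23 63 [[0.487, 0.505], [0.184, 0.208]]
side 0.245 136 [[0.463, 0.527], [0.174, 0.205]]
side 0.26 173 [[0.463, 0.527], [0.169, 0.205]]
side 0.275 170 [[0.463, 0.525], [0.172, 0.206]]
side 0.29 194 [[0.465, 0.53], [0.159, 0.204]]
side 0.305 178 [[0.464, 0.527], [0.166, 0.204]]
side 0.32 186 [[0.464, 0.528], [0.165, 0.203]]
side 0.335 129 [[0.466, 0.523], [0.172, 0.202]]
side 0.35 48 [[0.467, 0.508], [0.218, 0.226]]
side 0.365 211 [[0.427, 0.52], [0.211, 0.231]]
side 0.38 382 [[0.391, 0.525], [0.204, 0.234]]
side 0.395 475 [[0.385, 0.528], [0.202, 0.234]]
[(236, array([260, 272])), (238, array([260, 269])), (240, array([260, 269])), (242, array([261, 269])), (244, array([261, 268]))]
top 0.125 6 [[0.493, 0.497], [0.136, 0.145]]
top 0.155 7 [[0.492, 0.498], [0.121, 0.139]]
top 0.17 36 [[0.493, 0.506], [0.115, 0.137]]
top 0.185 8 [[0.493, 0.494], [0.107, 0.121]]
top 0.2 25 [[0.494, 0.516], [0.1, 0.12]]
top 0.215 120 [[0.495, 0.517], [0.101, 0.128]]
top 0.23 20 [[0.496, 0.514], [0.125, 0.128]]
top 0.26 9 [[0.465, 0.467], [0.158, 0.177]]
top 0.275 12 [[0.465, 0.467], [0.154, 0.173]]
top 0.29 24 [[0.467, 0.47], [0.153, 0.184]]
top 0.305 15 [[0.466, 0.47], [0.148, 0.173]]
top 0.32 35 [[0.467, 0.473], [0.146, 0.174]]
top 0.335 4 [[0.471, 0.476], [0.144, 0.153]]
top 0.35 50 [[0.465, 0.472], [0.144, 0.175]]
top 0.365 47 [[0.434, 0.485], [0.099, 0.2]]
top 0.38 163 [[0.414, 0.526], [0.093, 0.199]]
top 0.395 366 [[0.394, 0.544], [0.089, 0.2]]
[0.50334681 0.16614284 0.09788679] [ 0.178 -0.077  1.936  0.     1.283  1.69 ]
```

```bash
echo '0.75 0 0 0 0 0 0
0.75 0 0 0 0 0 0
0.75 0 0 0 0 0 0' > path.dat && python3 -m crank path.dat; python3 gr.py | grep -E "0.0|0.1|^\["
python3 - <<'E'
from h import *
im,d=manip.grab_frame("side")
cv2.imwrite("pics/g2.png",cv2.resize(im[130:280,200:340],None,fx=4,fy=4,interpolation=cv2.INTER_CUBIC)[:,:,::-1])
E
```

```text
time: 8.15
tool_pos: [0.5034, 0.1662, 0.0979]
tool_rot: [-0.0, 1.0, 0.029, 0.0]
contact_force: [0.3, -0.3, -0.3]
gripper_width: 0.752
grasp_force: 0.0
side 0.125 60 [[0.486, 0.508], [0.133, 0.213]]
side 0.14 72 [[0.487, 0.509], [0.134, 0.214]]
side 0.155 42 [[0.486, 0.509], [0.128, 0.213]]
side 0.17 96 [[0.484, 0.506], [0.109, 0.232]]
side 0.185 98 [[0.481, 0.506], [0.109, 0.233]]
side 0.2 110 [[0.481, 0.508], [0.149, 0.235]]
side 0.215 182 [[0.48, 0.516], [0.156, 0.236]]
side 0.23 69 [[0.487, 0.506], [0.19, 0.227]]
side 0.245 138 [[0.463, 0.527], [0.173, 0.205]]
side 0.26 168 [[0.463, 0.527], [0.174, 0.205]]
side 0.275 172 [[0.463, 0.525], [0.169, 0.206]]
side 0.29 196 [[0.465, 0.529], [0.16, 0.204]]
side 0.305 176 [[0.464, 0.527], [0.166, 0.204]]
side 0.32 183 [[0.464, 0.528], [0.164, 0.204]]
side 0.335 133 [[0.466, 0.523], [0.172, 0.202]]
[(236, array([255, 267])), (238, array([258, 267])), (240, array([258, 267])), (242, array([259, 267])), (244, array([259, 267])), (246, array([259, 267]))]
top 0.125 3 [[0.495, 0.498], [0.126, 0.127]]
top 0.14 5 [[0.494, 0.499], [0.12, 0.132]]
top 0.155 4 [[0.493, 0.499], [0.119, 0.122]]
top 0.17 36 [[0.493, 0.506], [0.105, 0.13]]
top 0.185 38 [[0.488, 0.52], [0.1, 0.134]]
top 0.2 12 [[0.493, 0.51], [0.098, 0.126]]
top 0.215 132 [[0.494, 0.517], [0.098, 0.126]]
top 0.23 29 [[0.496, 0.513], [0.103, 0.129]]
top 0.26 9 [[0.465, 0.467], [0.158, 0.177]]
top 0.275 12 [[0.465, 0.467], [0.155, 0.173]]
top 0.29 24 [[0.466, 0.471], [0.153, 0.184]]
top 0.305 15 [[0.466, 0.47], [0.15, 0.173]]
top 0.32 36 [[0.467, 0.474], [0.146, 0.173]]
top 0.335 3 [[0.471, 0.476], [0.144, 0.153]]
top 0.35 50 [[0.465, 0.472], [0.144, 0.175]]
top 0.365 46 [[0.434, 0.485], [0.1, 0.2]]
top 0.38 163 [[0.414, 0.526], [0.093, 0.2]]
top 0.395 373 [[0.395, 0.541], [0.089, 0.2]]
[0.50335133 0.16616687 0.09791216] [ 0.178 -0.077  1.936  0.     1.283  1.69 ]
```

View pics/g2.png

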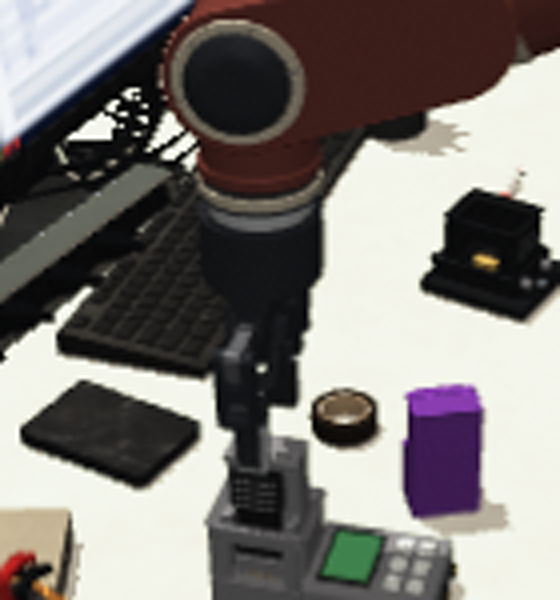

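The picture shows the open fingers straddling the pack, but with their tips at z ≈ 0.12, at pack-top level. That is about 35 mm higher than the reported TCP implies, and both cameras agree. I'll trust the pictures and lower in small steps while watching the force.

Converted, 0.004 m is 0.064.

```bash
echo '0.75 0 0 0.064 0 0 0
0.75 0 0 0.064 0 0 0' > path.dat && python3 -m crank path.dat;echo '0.75 0 0 0.064 0 0 0
0.75 0 0 0.064 0 0 0' > path.dat && python3 -m crank path.dat;  python3 gr.py | grep -E "side 0.0|side 0.1|^\[" |head -6
```

```text
time: 8.95
tool_pos: [0.5033, 0.1661, 0.0895]
tool_rot: [0.0, 1.0, 0.029, -0.0]
contact_force: [0.1, -0.3, 0.6]
gripper_width: 0.745
grasp_force: 0.0
time: 9.2
tool_pos: [0.5032, 0.1661, 0.0815]
tool_rot: [0.0, 1.0, 0.029, -0.0]
contact_force: [0.1, 0.7, 0.2]
gripper_width: 0.75
grasp_force: 0.0
side 0.095 7 [[0.492, 0.574], [0.054, 0.205]]
side 0.11 65 [[0.486, 0.507], [0.129, 0.213]]
side 0.125 67 [[0.486, 0.51], [0.128, 0.213]]
side 0.14 33 [[0.485, 0.499], [0.128, 0.213]]
side 0.155 86 [[0.484, 0.506], [0.11, 0.232]]
side 0.17 101 [[0.481, 0.506], [0.11, 0.233]]
```

Converted, 0.006 m is 0.096, 0.005 m is 0.08.

```bash
echo '0.7 0 0 0.096 0 0 0
0.7 0 0 0.096 0 0 0
0.7 0 0 0.08 0 0 0
0.7 0 0 0 0 0 0' > path.dat && python3 -m crank path.dat; sed -i 's/\.05,\.4,\.015/.05,.4,.006/' gr.py; python3 gr.py | grep -E "side 0.0|side 0.1|^\[" |head -9
python3 - <<'E'
from h import *
im,d=manip.grab_frame("side")
cv2.imwrite("pics/g3.png",cv2.resize(im[200:280,220:320],None,fx=6,fy=6,interpolation=cv2.INTER_CUBIC)[:,:,::-1])
E
```

```text
time: 10.2
tool_pos: [0.5027, 0.166, 0.064]
tool_rot: [0.0, 1.0, 0.029, -0.001]
contact_force: [0.2, -0.4, 0.5]
gripper_width: 0.701
grasp_force: 0.0
side 0.08 4 [[0.49, 0.503], [0.203, 0.205]]
side 0.086 9 [[0.49, 0.503], [0.203, 0.21]]
side 0.092 28 [[0.49, 0.505], [0.136, 0.212]]
side 0.098 41 [[0.49, 0.504], [0.135, 0.212]]
side 0.104 49 [[0.49, 0.506], [0.135, 0.212]]
side 0.11 50 [[0.49, 0.51], [0.136, 0.211]]
side 0.116 43 [[0.488, 0.51], [0.133, 0.211]]
side 0.122 30 [[0.485, 0.504], [0.13, 0.211]]
side 0.128 40 [[0.485, 0.507], [0.131, 0.229]]
```

View pics/g3.png

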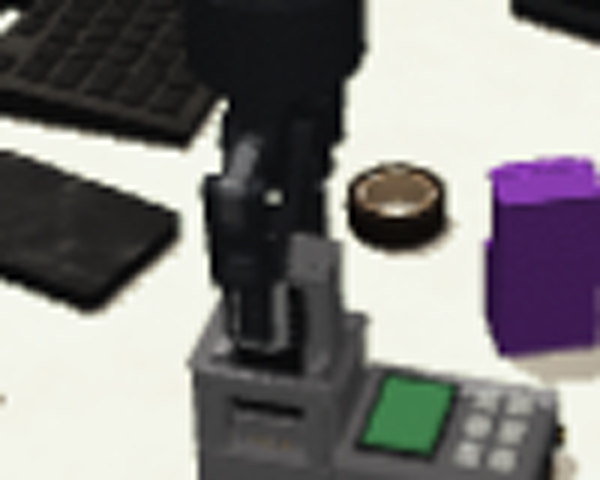

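The finger now covers the thumb pad at about (258,310), with its tip at z ≈ 0.087. I'll lower 7 mm and close in steps.

Converted, 0.004 m is 0.064, 0.003 m is 0.048.

```bash
echo '0.6 0 0 0.064 0 0 0
0.55 0 0 0.048 0 0 0
0.52 0 0 0 0 0 0' > path.dat && python3 -m crank path.dat; echo '0.48 0 0 0 0 0 0
0.48 0 0 0 0 0 0' > path.dat && python3 -m crank path.dat;  echo '0.46 0 0 0 0 0 0
0.46 0 0 0 0 0 0' > path.dat && python3 -m crank path.dat; echo '0.44 0 0 0 0 0 0
0.44 0 0 0 0 0 0' > path.dat && python3 -m crank path.dat
```

```text
time: 11.12
tool_pos: [0.5029, 0.1663, 0.0573]
tool_rot: [-0.0, 1.0, 0.029, -0.0]
contact_force: [-0.0, 0.7, -0.6]
gripper_width: 0.52
grasp_force: 0.5
time: 11.38
tool_pos: [0.5031, 0.1665, 0.0577]
tool_rot: [-0.0, 1.0, 0.029, -0.0]
contact_force: [-1.5, 2.3, -1.0]
gripper_width: 0.479
grasp_force: 1.4
time: 11.62
tool_pos: [0.5032, 0.1663, 0.0579]
tool_rot: [-0.0, 1.0, 0.029, -0.0]
contact_force: [-0.4, 3.4, -0.4]
gripper_width: 0.46
grasp_force: 5.8
time: 11.88
tool_pos: [0.5035, 0.1661, 0.0582]
tool_rot: [0.0, 1.0, 0.029, 0.0]
contact_force: [-1.4, 1.1, 1.4]
gripper_width: 0.441
grasp_force: 5.8
```

```bash
echo '0.42 0 0 0 0 0 0
0.42 0 0 0 0 0 0' > path.dat && python3 -m crank path.dat;  echo '0.4 0 0 0 0 0 0
0.4 0 0 0 0 0 0' > path.dat && python3 -m crank path.dat; echo '0.38 0 0 0 0 0 0
0.36 0 0 0 0 0 0' > path.dat && python3 -m crank path.dat
```

```text
time: 12.12
tool_pos: [0.5038, 0.166, 0.0585]
tool_rot: [0.0, 1.0, 0.029, 0.0]
contact_force: [-1.2, 0.4, 4.7]
gripper_width: 0.422
grasp_force: 5.4
time: 12.38
tool_pos: [0.5037, 0.166, 0.0582]
tool_rot: [0.0, 1.0, 0.029, 0.0]
contact_force: [-0.7, -0.9, 5.2]
gripper_width: 0.401
grasp_force: 7.4
time: 12.62
tool_pos: [0.5038, 0.1657, 0.0582]
tool_rot: [0.0, 1.0, 0.029, 0.0]
contact_force: [-0.1, -2.5, 3.9]
gripper_width: 0.368
grasp_force: 29.0
```

Converted, -0.015 m is -0.24, -0.01 m is -0.16.

```bash
echo '0.2 0 0 0 0 0 0
0.2 0 0 0 0 0 0' > path.dat && python3 -m crank path.dat; echo '0.2 0 0 -0.08 0 0 0
0.2 0 0 -0.08 0 0 0' > path.dat && python3 -m crank path.dat; echo '0.2 0 0 -0.16 0 0 0
0.2 0 0 -0.16 0 0 0
0.2 0 0 -0.24 0 0 0' > path.dat && python3 -m crank path.dat
```

```text
time: 12.88
tool_pos: [0.5037, 0.1659, 0.0581]
tool_rot: [0.0, 1.0, 0.029, 0.0]
contact_force: [0.7, -4.5, 4.9]
gripper_width: 0.348
grasp_force: 63.5
time: 13.12
tool_pos: [0.5022, 0.1666, 0.0671]
tool_rot: [-0.001, 1.0, 0.029, -0.001]
contact_force: [0.6, 0.3, -2.3]
gripper_width: 0.343
grasp_force: 62.5
time: 13.5
tool_pos: [0.5027, 0.1662, 0.1032]
tool_rot: [-0.0, 1.0, 0.029, -0.001]
contact_force: [0.1, -0.1, -2.8]
gripper_width: 0.345
grasp_force: 62.4
```

Converted, -0.05 m is -0.8, -0.04 m is -0.64, 0.11 rad / 1.5708 = 0.07.

```bash
echo '0.2 0 0 -0.64 0 0 0
0.2 0 0 -0.8 0 0 0.0637
0.2 0 0 -0.16 0 0 0.0637
0.2 0 0 0 0 0 0.07
0.2 0 0.48 0 0 0 0' > path.dat && python3 -m crank path.dat; echo '0.2 0.16 0.8 0 0 0 0
0.2 0.16 0.8 0 0 0 0
0.2 0.16 0.8 0 0 0 0
0.2 0.16 0.8 0 0 0 0
0.2 0.16 0.8 0 0 0 0' > path.dat && python3 -m crank path.dat;echo '0.2 0.16 0.8 0 0 0 0
0.2 0 0.8 0 0 0 0
0.2 0 0.48 0 0 0 0
0.2 0 0 0 0 0 0' > path.dat && python3 -m crank path.dat
```

```text
time: 14.12
tool_pos: [0.4961, 0.1378, 0.2043]
tool_rot: [-0.0, 0.992, -0.124, 0.001]
contact_force: [0.3, -0.3, -2.0]
gripper_width: 0.341
grasp_force: 62.4
time: 14.75
tool_pos: [0.482, -0.119, 0.204]
tool_rot: [-0.0, 0.992, -0.125, 0.001]
contact_force: [0.2, 0.3, -1.2]
gripper_width: 0.345
grasp_force: 62.4
time: 15.25
tool_pos: [0.459, -0.2475, 0.2037]
tool_rot: [0.0, 0.992, -0.127, 0.0]
contact_force: [-0.3, 1.2, -2.0]
gripper_width: 0.352
grasp_force: 62.4
```

Converted, 0.03 m is 0.48, 0.0123 m is 0.1968.

```bash
echo '0.2 -0.032 0.1968 0.48 0 0 0
0.2 0 0 0.48 0 0 0
0.2 0 0 0.24 0 0 0
0.2 0 0 0 0 0 0' > path.dat && python3 -m crank path.dat
cat > pk.py <<'E'
from fit import *
for c in("side","top"):
    im,_=manip.grab_frame(c);D=np.median(np.stack([manip.grab_frame(c)[1] for _ in range(5)]),0)
    np.savez(c+"1.npz",im=im,d=D);cv2.imwrite(f"pics/{c}_p.png",cv2.resize(im[150:270,290:410],None,fx=5,fy=5,interpolation=cv2.INTER_CUBIC)[:,:,::-1])
    for z in((.054,.08),(.095,.12),(.12,.145),(.145,.175)):
        try: print(c,z,fit(c,.455,-.259,.06,*z,D))
        except Exception as e: print(c,z,e)
E
python3 pk.py
```

```text
time: 15.75
tool_pos: [0.4542, -0.2561, 0.1271]
tool_rot: [-0.001, 0.992, -0.125, -0.001]
contact_force: [-0.1, 0.5, -1.3]
gripper_width: 0.346
grasp_force: 62.4
side (0.054, 0.08) (214, np.float64(-14.5), array([ 452.6, -255.9]), array([68.1, 54.3]), array([55.4, 64.3, 70.4, 71.6]))
side (0.095, 0.12) (120, np.float64(11.0), array([ 451.3, -243.3]), array([56.1, 27.9]), array([ 96.8, 106.6, 116.3, 118.6]))
side (0.12, 0.145) (141, np.float64(-12.25), array([ 453.8, -251.3]), array([49.3, 30.3]), array([121.3, 132.2, 141.3, 143.9]))
side (0.145, 0.175) (120, np.float64(14.75), array([ 449.1, -244.1]), array([48.7, 28.9]), array([146.3, 162.2, 172.2, 174.4]))
top (0.054, 0.08) (69, np.float64(2.5), array([ 424.3, -260.7]), array([13.7, 37.8]), array([63.4, 68.3, 70.4, 71.4]))
top (0.095, 0.12) (15, np.float64(-14.75), array([ 436.5, -254.9]), array([ 9.3, 24.5]), array([ 99.7, 106.9, 115.3, 116.9]))
top (0.12, 0.145) (27, np.float64(-17.0), array([ 435.6, -252.2]), array([ 6.6, 25.6]), array([123.8, 137.6, 142.3, 143.9]))
top (0.145, 0.175) (16, np.float64(-25.0), array([ 434.9, -252.5]), array([ 5.8, 24.7]), array([146.4, 158.2, 170.2, 173.4]))
```

View pics/side_p.png

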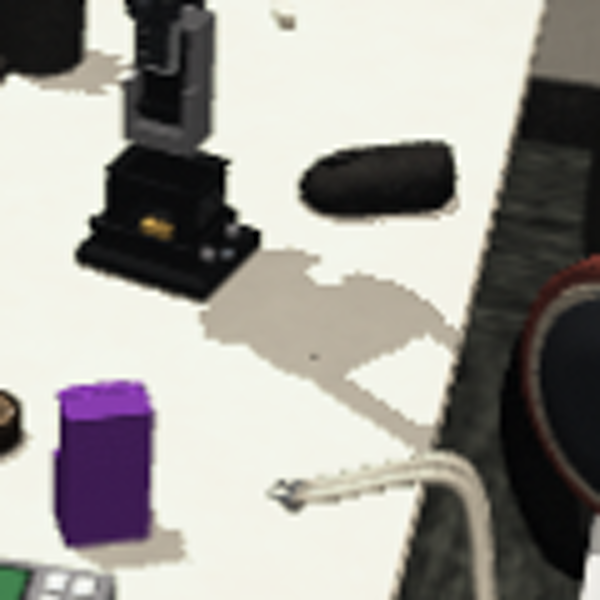

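```bash
cat > cmp.py <<'E'
from h import *
a=np.radians(-14.5);M=np.array([[np.cos(a),-np.sin(a)],[np.sin(a),np.cos(a)]])
for c in("side","top"):
    D=np.load(c+"1.npz")["d"];P=cloud(c,D);q=(P[...,:2]-[.4543,-.2574])@M*1000;z=P[...,2]*1000
    for z0,z1 in((40,54),(54,62),(62,74),(92,100),(100,110),(110,125),(125,140)):
        m=(abs(q[...,0])<60)&(abs(q[...,1])<50)&(z>z0)&(z<z1)&(D>0);k=q[m]
        if len(k)>4:
            print(c,z0,z1,len(k),"x",np.percentile(k[:,0],[2,10,50,90,98]).round(1),"y",np.percentile(k[:,1],[2,10,50,90,98]).round(1))
    # underside: lowest rows
    m=(abs(q[...,0])<24)&(q[...,1]>0)&(q[...,1]<30)&(z>76)&(D>0);print(c,"lowest",np.percentile(z[m],[1,3,5]) if m.any() else 0)
s=__import__("plant").manip.state();t=s["tool_pos"];print((t[:2]-[.4543,-.2574])@M*1000,t[2])
E
python3 cmp.py
```

```text
side 40 54 96 x [-36.  -35.2  -8.4  25.6  30. ] y [-23.7 -21.7  -3.6  25.4  26.6]
side 54 62 83 x [-34.9 -34.1  -2.3  25.3  28.6] y [-23.3 -22.2   1.5  25.7  27.2]
side 62 74 131 x [-36.2 -34.8  -3.5  29.4  31.8] y [-26.3 -23.8  -0.3  26.7  28.4]
side 92 100 26 x [-25.4 -25.2  -6.6  18.2  25.6] y [-6.1  6.7 18.3 20.1 20.3]
side 100 110 57 x [-26.8 -25.9  -3.3  16.7  20. ] y [-8.3  4.1 17.4 20.5 21.8]
side 110 125 77 x [-26.2 -25.8  -8.9  17.7  20.4] y [-11.   -0.1  16.7  20.2  20.9]
side 125 140 79 x [-26.3 -25.9  -7.7  18.9  22.1] y [-9.3  1.8 12.1 18.6 21. ]
side lowest [ 96.36572115  99.27324958 102.43735805]
top 40 54 7 x [-31.4 -31.4 -30.3 -20.3 -19.1] y [-22.9 -21.7 -13.4  -5.2  -1. ]
top 62 74 67 x [-32.1 -31.4 -27.5 -20.4 -16.5] y [-28.1 -25.7 -13.1   5.8   9.4]
top 100 110 10 x [-22.5 -22.4 -22.3 -21.9 -21.8] y [-12.8 -11.6   0.2   9.2  10.3]
top 110 125 6 x [-22.5 -22.3 -22.1 -16.4 -12. ] y [-13.7 -10.3  -4.1   5.8   6.3]
top 125 140 19 x [-22.3 -22.2 -21.9 -17.4 -15.7] y [-11.2  -8.9   8.8  12.7  13.2]
top lowest [122.90028868 139.82605177 177.55157246]
[0.2715975 0.0972474] 0.1280363497782679
```

The side view shows the pack hanging just above the charger's mouth, square to it. Relative to the bay it is about 1 mm too far in +x and 1.5 mm in +y, so I'll correct that and go down, feeling.

Careful with the scale: shifts go in shares of 62.5 mm and turns go in shares of 90 degrees. That gives: 0.01 m is 0.16, 0.0015 m is 0.024.

```bash
echo '0.2 -0.016 0.024 0.16 0 0 0
0.2 0 0 0.16 0 0 0
0.2 0 0 0 0 0 0' > path.dat && python3 -m crank path.dat; for i in 1; do echo '0.2 0 0 0.048 0 0 0
0.2 0 0 0.048 0 0 0' > path.dat && python3 -m crank path.dat; done; echo '0.2 0 0 0.048 0 0 0
0.2 0 0 0.048 0 0 0' > path.dat && python3 -m crank path.dat
```

```text
time: 16.73
tool_pos: [0.4521, -0.2577, 0.106]
tool_rot: [-0.001, 0.992, -0.125, -0.001]
contact_force: [-0.6, -0.3, -1.9]
gripper_width: 0.347
grasp_force: 62.4
time: 16.98
tool_pos: [0.4534, -0.2586, 0.102]
tool_rot: [0.0, 0.992, -0.125, 0.0]
contact_force: [-0.0, -0.7, -0.9]
gripper_width: 0.344
grasp_force: 62.4
time: 17.23
tool_pos: [0.4533, -0.2585, 0.0958]
tool_rot: [0.0, 0.992, -0.125, 0.0]
contact_force: [0.2, 0.3, -0.8]
gripper_width: 0.342
grasp_force: 62.4
```

Inside the mouth with no lateral force. Continuing.

Converted, 0.003 m is 0.048.

```bash
echo '0.2 0 0 0.048 0 0 0
0.2 0 0 0.048 0 0 0' > path.dat && python3 -m crank path.dat; echo '0.2 0 0 0.048 0 0 0
0.2 0 0 0.048 0 0 0' > path.dat && python3 -m crank path.dat; echo '0.2 0 0 0.048 0 0 0
0.2 0 0 0.048 0 0 0' > path.dat && python3 -m crank path.dat
```

```text
time: 17.48
tool_pos: [0.4532, -0.2585, 0.0897]
tool_rot: [-0.0, 0.992, -0.125, -0.0]
contact_force: [-0.2, 0.5, -1.3]
gripper_width: 0.342
grasp_force: 62.4
time: 17.73
tool_pos: [0.4532, -0.2585, 0.0837]
tool_rot: [-0.0, 0.992, -0.125, -0.0]
contact_force: [-0.7, -0.4, -1.1]
gripper_width: 0.345
grasp_force: 62.4
time: 17.98
tool_pos: [0.4532, -0.2585, 0.0777]
tool_rot: [-0.0, 0.992, -0.125, 0.0]
contact_force: [0.2, 0.1, -1.1]
gripper_width: 0.346
grasp_force: 62.4
```

Converted, 0.003 m is 0.048.

```bash
echo '0.2 0 0 0.048 0 0 0
0.2 0 0 0.048 0 0 0' > path.dat && python3 -m crank path.dat; echo '0.2 0 0 0.048 0 0 0
0.2 0 0 0.032 0 0 0' > path.dat && python3 -m crank path.dat;  echo '0.2 0 0 0.032 0 0 0
0.2 0 0 0.016 0 0 0' > path.dat && python3 -m crank path.dat
```

```text
time: 18.23
tool_pos: [0.4532, -0.2585, 0.0717]
tool_rot: [0.0, 0.992, -0.125, 0.0]
contact_force: [-0.3, -0.8, -1.3]
gripper_width: 0.342
grasp_force: 62.4
time: 18.48
tool_pos: [0.4532, -0.2584, 0.0666]
tool_rot: [-0.0, 0.992, -0.125, -0.0]
contact_force: [-0.3, 0.6, -1.1]
gripper_width: 0.346
grasp_force: 62.4
time: 18.73
tool_pos: [0.4533, -0.2586, 0.0644]
tool_rot: [0.0, 0.992, -0.125, -0.0]
contact_force: [-1.5, 1.1, 2.7]
gripper_width: 0.346
grasp_force: 62.9
```

Converted, 0.001 m is 0.016.

```bash
echo '0.2 0 0 0.016 0 0 0
0.2 0 0 0.016 0 0 0' > path.dat && python3 -m crank path.dat; echo '0.2 0 0 0.016 0 0 0
0.2 0 0 0.008 0 0 0' > path.dat && python3 -m crank path.dat;  echo '0.2 0 0 0.008 0 0 0
0.2 0 0 0 0 0 0' > path.dat && python3 -m crank path.dat
```

```text
time: 18.98
tool_pos: [0.4533, -0.2586, 0.0624]
tool_rot: [0.0, 0.992, -0.125, 0.0]
contact_force: [-2.1, 0.8, 2.8]
gripper_width: 0.346
grasp_force: 63.0
time: 19.23
tool_pos: [0.4534, -0.2586, 0.0607]
tool_rot: [0.0, 0.992, -0.125, 0.0]
contact_force: [-1.1, 1.2, 3.6]
gripper_width: 0.344
grasp_force: 63.2
time: 19.48
tool_pos: [0.4534, -0.2586, 0.0601]
tool_rot: [0.0, 0.992, -0.125, 0.0]
contact_force: [-2.6, 0.5, 3.6]
gripper_width: 0.342
grasp_force: 63.2
```

Converted, 0.0005 m is 0.008.

```bash
echo '0.2 0 0 0.008 0 0 0
0.2 0 0 0 0 0 0' > path.dat && python3 -m crank path.dat;  echo '0.2 0 0 0.008 0 0 0
0.2 0 0 0 0 0 0' > path.dat && python3 -m crank path.dat
```

```text
time: 19.73
tool_pos: [0.4533, -0.2586, 0.0595]
tool_rot: [0.0, 0.992, -0.125, 0.0]
contact_force: [-1.2, 0.5, 4.1]
gripper_width: 0.346
grasp_force: 63.2
time: 19.98
tool_pos: [0.4533, -0.2586, 0.059]
tool_rot: [0.0, 0.992, -0.125, 0.0]
contact_force: [-1.6, 0.4, 5.2]
gripper_width: 0.346
grasp_force: 63.3
```

Converted, 0.0005 m is 0.008.

```bash
echo '0.2 0 0 0.008 0 0 0
0.2 0 0 0 0 0 0' > path.dat && python3 -m crank path.dat;  echo '0.2 0 0 0.008 0 0 0
0.2 0 0 0 0 0 0' > path.dat && python3 -m crank path.dat
```

```text
time: 20.23
tool_pos: [0.4533, -0.2586, 0.0588]
tool_rot: [0.0, 0.992, -0.125, 0.0]
contact_force: [-2.6, 1.1, 6.4]
gripper_width: 0.346
grasp_force: 63.4
time: 20.48
tool_pos: [0.4534, -0.2587, 0.0588]
tool_rot: [0.0, 0.992, -0.125, 0.0]
contact_force: [-4.6, 1.0, 8.4]
gripper_width: 0.351
grasp_force: 63.7
```

The height has stopped at 0.0588 while the force rises, so the pack is on the floor. I'll release the tab gradually while holding it down.

```bash
echo '0.38 0 0 0 0 0 0
0.40 0 0 0 0 0 0' > path.dat && python3 -m crank path.dat;  echo '0.42 0 0 0 0 0 0
0.44 0 0 0 0 0 0' > path.dat && python3 -m crank path.dat; echo '0.46 0 0 0 0 0 0
0.48 0 0 0 0 0 0
0.5 0 0 0 0 0 0' > path.dat && python3 -m crank path.dat
```

```text
time: 20.72
tool_pos: [0.4535, -0.2582, 0.0579]
tool_rot: [-0.0, 0.992, -0.125, 0.0]
contact_force: [-0.3, 1.9, 5.2]
gripper_width: 0.4
grasp_force: 6.3
time: 20.98
tool_pos: [0.4535, -0.2583, 0.0579]
tool_rot: [-0.0, 0.992, -0.125, 0.0]
contact_force: [0.4, 2.8, 4.3]
gripper_width: 0.443
grasp_force: 4.3
time: 21.35
tool_pos: [0.4528, -0.2587, 0.0573]
tool_rot: [0.0, 0.992, -0.125, -0.0]
contact_force: [0.6, 0.4, -0.6]
gripper_width: 0.501
grasp_force: 0.0
```

Converted, -0.06 m is -0.96, -0.05 m is -0.8.

```bash
echo '0.6 0 0 0 0 0 0
0.7 0 0 0 0 0 0
0.7 0 0 0 0 0 0' > path.dat && python3 -m crank path.dat; echo '0.7 0 0 -0.16 0 0 0
0.7 0 0 -0.32 0 0 0
0.7 0 0 -0.64 0 0 0
0.7 0 0 -0.96 0 0 0
0.7 0 0 -0.64 0 0 0' > path.dat && python3 -m crank path.dat; echo '0.7 -0.8 0.64 0 0 0 0
0.7 -0.8 0.64 0 0 0 0
0.7 -0.64 0.8 0 0 0 0
0.7 0 0 0 0 0 0' > path.dat && python3 -m crank path.dat
python3 - <<'E'
from fit import *
for c in("side","top"):
    im,_=manip.grab_frame(c);D=np.median(np.stack([manip.grab_frame(c)[1] for _ in range(5)]),0)
    if c=="side":cv2.imwrite("pics/end.png",cv2.resize(im[150:270,240:400],None,fx=5,fy=5,interpolation=cv2.INTER_CUBIC)[:,:,::-1])
    print(c,fit(c,.455,-.259,.05,.085,.14,D),fit(c,.455,-.259,.05,.1,.14,D))
E
```

```text
time: 21.72
tool_pos: [0.4532, -0.2586, 0.0578]
tool_rot: [0.0, 0.992, -0.125, -0.0]
contact_force: [0.5, -0.4, -0.3]
gripper_width: 0.704
grasp_force: 0.0
time: 22.35
tool_pos: [0.4539, -0.2591, 0.2321]
tool_rot: [0.001, 0.992, -0.125, 0.002]
contact_force: [0.4, -0.2, 1.5]
gripper_width: 0.699
grasp_force: 0.0
time: 22.85
tool_pos: [0.2865, -0.3496, 0.2289]
tool_rot: [0.001, 0.992, -0.129, 0.0]
contact_force: [0.7, 0.1, -0.1]
gripper_width: 0.697
grasp_force: 0.0
side (208, np.float64(-17.75), array([ 450.2, -255.5]), array([46.6, 40.7]), array([ 86.6, 106. , 114.8, 115.3])) (138, np.float64(-13.25), array([ 450.2, -256.2]), array([48. , 41.1]), array([101.2, 112.3, 115. , 115.5]))
top (398, np.float64(-16.25), array([ 454.8, -258.7]), array([48.2, 40.4]), array([ 96.9, 112.6, 114.3, 115.3])) (369, np.float64(-15.75), array([ 454.8, -259.1]), array([47.9, 39.7]), array([107.9, 112.8, 114.4, 115.3]))
```

View pics/end.png

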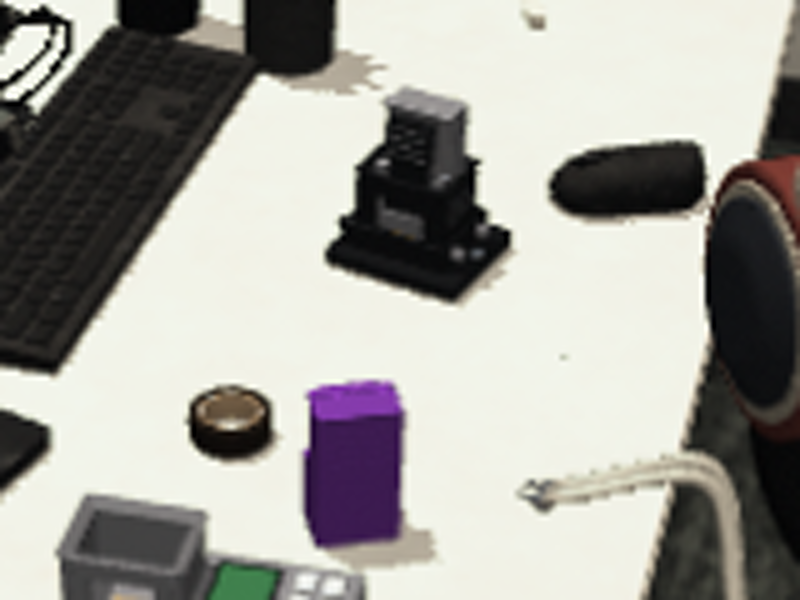

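The pack stands square in the charger at about (425,140). Its top is about 50 mm above the mouth, the latched height (54 mm would be unlatched), and it measures 40 mm across, so the tab is sprung out. Handing in.

```bash
python3 -c "
from plant import manip
print(manip.job_done())"
```

```text
the job is handed in; nothing more can be done
None
```

The pack is out of the tester and in the charger, standing at the latched height with its tab sprung out, and the job is handed in; no verdict came back.

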